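# Set up a flanged shaft on V-blocks for inspection

## Robot

A 6-joint arm with a two-finger parallel gripper is mounted at the origin on the work surface. World frame = base frame: x ahead of the robot, y to its left, z up, the work surface at z = 0. Lengths are in m, angles in degrees, forces in N, time in s.
With the tool pointing down it reaches from about 0.35 to 0.875 m from the base axis. Payload 15.5 kg.
Tool frame: the origin (TCP) lies at the very end of the fingers, on their centre line; the grasp point (between the pads) lies 19 mm behind it; z points along the fingers, x is the direction in which the jaws open and shut, and the axes are right-handed (so a half turn about z gives the same grasp; the last joint's range is limited). The gripper opens to 85 mm and grips with 20 to 120 N. Pads are 22 mm wide; open, the fingers measure 114 mm over their backs; the gripper's body (76 mm by 85 mm) begins 54 mm behind the grasp point. The pads swing forward as they close: fully open they stand 13 mm farther back than shut.
Start: joints at [64.372, 28.281, 77.091, -0, 74.628, -5.472], TCP at [0.215, 0.587, 0.21] pointing down, gripper open.
Joint ranges: [-166.48, 166.48], [-47.26, 123.95], [12.59, 153.08], [-70.14, 250.14], [6.76, 159.57], [-176.63, 176.63]. Speed limits (degrees/s): [108.29, 108.29, 147.25, 172.46, 172.46, 172.46].

## Interface

Orientations are given as a 3x3 rotation matrix whose columns are the frame's x, y, z axes.
In Python, from workcell import * gives the robot as it stands. The module is installed in compiled form; this text tells all that it offers.
- The arm moves only by the shell command python3 -m pendant 'ROWS' [OPENING]. ROWS is JSON, a list of rows, each an object with "travel": the shift along the tool's x, y, z scaled (see below), a list of three; "roll": the turn about the tool's z scaled (see below). A call has 1 to 20 rows; each row shifts and turns the commanded pose from where the row before left it, along the tool's axes as they then stand; what a row does not reach is not made up. The controller multiplies each number of a shift by 0.025 m and each number of a turn by 0.08 rad. A row lasts 1/8 s, in which the tool goes at most 62.5 mm and 10.7 degrees, less where a joint would pass 70% of its speed; a pose out of reach is approached as far as the arm can. A call with a number of a shift or a turn outside -1 to 1 is refused whole. A call with a gripper value outside its range is refused whole. OPENING is the opening, from -1 (shut) to 1 (fully open), set as the call begins (- or left out, the last holds). The fingers move at their own pace and stop on an object; the grip force is fixed at half the most. Time passes only in rows, so rows that do not move let the fingers close. It gives the time, the measured TCP pose, the force and the opening at its end, in the units of the state.
- observe(): the state, without advancing time (a new reading comes with each control period).
- read_camera(name): name is "side" or "top"; returns (picture, depth): 480x640x3 uint8, blue, green, red; 480x640 float32, m along the optical axis (not along the pixel's ray), 0 where there is no reading.
- camera_info(name): a dict with "K" (3x3 intrinsics, pixels), "T" (4x4, takes a point from camera to world coordinates). Camera axes: x right, y up, looking along -z (the intrinsics and any distortion apply to the point x, -y, -z); pixel columns grow to the right and rows downward; lengths in m; the calibration is good to about 2 mm. A picture is of the moment at which its call begins. camera_info takes no time and is no camera call.
- hand_in(): hands the job in, once; it reports no verdict.
Trained networks look in the newest picture that a camera, given by its name, has taken for a name from the list of things; names that differ only in an ending like _2 or _b are one class to them, and where a whole thing is asked for, a point or a joint stands for the part that bears it (a point fixed in the world has none). Each returns a list of dicts, best first, with "confidence" (0 to 1); they miss things now and then, are a little off and sometimes report something else, mostly with a low value. They report only what shows in the picture. A call takes as long as a camera call. They do not tell look-alikes from the thing itself.
- look_for(target, camera): "extent" ([left, top, right, bottom] in pixels, round what is visible of it).
- spot_point(target, camera): "at" ([column, row] in pixels: a listed point, or the origin of a listed thing).
The state is a dict: "time_s": time; "q": joint angles; "joint_vel": joint speeds; "effort": joint torques, N m; "tcp_pos": TCP position; "tool_rot": TCP orientation; "contact_force": force on the tool from outside, world axes, zero at the start; "ft_torque": the same for the moment, N m; "width": finger opening in m.
Only numpy, scipy, OpenCV 4.12 (cv2) and the standard library are available. Lean on these libraries where they do the work, as an engineer would, in place of code of your own. Each camera call takes 0.05 s, during which the arm holds its last target. There are 200 camera calls.

## Task

Set up the flanged shaft for inspection on the black granite plate, in line between the round post and the square stop: stand the two V-blocks upright with their grooves along that line, the wide one on the stop's side and the narrow one on the post's side, with 60 mm clear between them centred midway, and set the gauge block down flat, 25 mm high as it lies now, in the middle of that gap. Then lay the shaft in both grooves, centred above the gauge block with its flange towards the post. Set everything down gently without dropping it, and leave the ring gauge on the plate where it is.

Things in the scene. Friction and masses are not known exactly. Their poses are not given: they have to be found in the camera images.
- plate: Black granite plate, fixed, 220 (x) by 300 (y) by 30 mm thick, turned a little; origin at the centre of its underside. Its centre is midway between post and stop, its y axis the line through them. Gauge block: at the centre; wide V-block's centre 50 mm from it towards the stop, narrow one's 40 mm towards the post (inner faces 30 mm from centre). Laid in, the shaft's axis is 80 mm above the table.
- post: Round steel post, fixed on the plate, 30 mm across and 35 mm high, at one end of the line, 120 mm from the plate's centre (on its +y or -y side: this differs from start to start). Origin at the centre of its underside, z up.
- stop: Square steel stop, fixed on the plate, 30 by 30 mm and 35 mm high, at the other end of the line, 120 mm from the plate's centre. Origin at the centre of its underside, z up.
- wide_vblock: Wide V-block, plain steel, 44 mm across the groove (x), 40 mm thick along the groove (y), 50 mm high, 0.56 kg. A 90 degree groove, 34 mm wide and 17 deep, runs along y in its top; the shaft laid in it has its axis level with the block's top. Origin at the centre of the underside, z up. Starts standing on the table; grip it across its flat 44 mm sides. Either end may face the stop.
- narrow_vblock: Narrow V-block, plain steel, like the wide one (44 mm across the groove along x, 50 mm high, same groove) but only 20 mm thick along the groove (y), 0.28 kg. Origin at the centre of the underside, z up. Starts standing on the table.
- gauge_block: Gauge block, plain steel, 35 mm (x) by 20 mm (y) by 25 mm high, 0.14 kg. Origin at the centre of the underside, z up. Starts lying on the table. With its 20 mm side along the line it has 20 mm to spare to each V-block; its top ends 13 mm below the shaft.
- shaft: Steel shaft, 24 mm thick, 0.6 kg. Origin on its axis at the centre of mass; y runs along it: flange (40 mm across, 8 thick) from +68 to +76 mm, plain end at -90. x and z may be rolled to any angle. Lies level in a fixed wooden cradle, axis 35 mm above the table, between notched ends (44 mm wide, 35 high, at 38 to 52 mm either side of the origin); 76 mm free between them (8 mm base) to grip it.
- ring_gauge: Ring gauge to be left alone: a loose steel ring, 50 mm outside, 30 mm inside, 15 mm high, lying on the plate behind the line (at the plate's +x side), 53 to 60 mm from the line to its nearest edge, so open the fingers only some 10 mm a side when setting down. Origin at the centre of its underside.
There are look-alikes about, which are no part of the job. What is shaped like the wide_vblock but green is not meant.

How it is judged (in metres and radians):
On the way, in this order (a step that is already met when the one before it is completed fails the run):
1. both V-blocks and the gauge block stand in their places on the plate (x of wide_vblock in the frame of plate between -0.01 and 0.01 m and horizontal distance between wide_vblock and plate between 0.038 and 0.062 m and horizontal distance between wide_vblock and stop below 0.09 m and z of wide_vblock in the frame of plate between 0.027 and 0.033 m and angle between the y axis of each of wide_vblock, narrow_vblock and the y axis of plate, either way round below 0.15 rad and angle between each of wide_vblock, narrow_vblock, gauge_block's own z axis and vertical below 0.06 rad and linear speed of each of wide_vblock, narrow_vblock, gauge_block below 0.02 m/s and x of narrow_vblock in the frame of plate between -0.01 and 0.01 m and horizontal distance between narrow_vblock and plate between 0.028 and 0.052 m and horizontal distance between narrow_vblock and post below 0.1 m and z of narrow_vblock in the frame of plate between 0.027 and 0.033 m and horizontal distance between gauge_block and plate below 0.012 m and z of gauge_block in the frame of plate between 0.027 and 0.033 m), for 0.2 s.
2. the shaft lies in both grooves, flange towards the post (z of shaft in the frame of plate between 0.076 and 0.084 m and horizontal distance between shaft and plate below 0.015 m and y of post in the frame of shaft above 0.06 m and angle between the y axis of shaft and the y axis of plate, either way round below 0.2 rad and contact force between the fingers and shaft below 0.1 N and contact force between shaft and wide_vblock above 0.3 N and contact force between shaft and narrow_vblock above 0.3 N and angle between shaft's own y axis and vertical between 1.5208 and 1.6208 rad and linear speed of shaft below 0.02 m/s), for 0.2 s.
At the end, for the whole second after the job is handed in: V-blocks standing within 12 mm of their places, 10 mm of the line, 0.15 rad; gauge block flat within 12 mm of the middle; shaft released and still on both V-blocks, level, within 15 mm of centre, 4 mm of its height, 0.2 rad of the line, flange towards the post; ring gauge moved under 10 mm (all of step 1 and all of step 2 and angular speed of shaft below 0.1 rad/s and distance of ring_gauge from where it was at the start of the episode below 0.01 m); the robot touches nothing.
It fails at once if the ring gauge is moved by 10 mm or more (distance of ring_gauge from where it was at the start of the episode above 0.01 m).
It fails at once if a part is dropped: it moves at over 0.5 m/s with no finger on it (a fall of some 13 mm) ((contact force between the fingers and wide_vblock below 0.05 N and linear speed of wide_vblock above 0.5 m/s) or (contact force between the fingers and narrow_vblock below 0.05 N and linear speed of narrow_vblock above 0.5 m/s) or (contact force between the fingers and gauge_block below 0.05 N and linear speed of gauge_block above 0.5 m/s) or (contact force between the fingers and shaft below 0.05 N and linear speed of shaft above 0.5 m/s)).
It also fails if it takes over 99 s, if anything falls off the work surface, if the arm or the gripper's body presses on something with over 40 N, if the wrist force passes 120 N, or if a joint passes its speed limit or range.

## Working session

There is one attempt and no reset: what is moved stays moved. The work goes in short steps, Python scripts to look and compute and a shell command to move; the robot and the scene stay as the last step left them, time stands still between calls to the robot, and variables do not carry over. Pictures are saved under pics/ and viewed, about 12 in all and at most 16, crops included, and the job is handed in when it is done.

```bash
mkdir -p pics
cat > h.py <<'E'
from workcell import *
import numpy as np, cv2
def cloud(name,d):
    i=camera_info(name);K=np.array(i["K"]);T=np.array(i["T"])
    v,u=np.mgrid[0:480,0:640]
    x=(u-K[0,2])/K[0,0]*d;y=(v-K[1,2])/K[1,1]*d
    P=np.stack([x,-y,-d],-1)
    return P@T[:3,:3].T+T[:3,3]
E
python3 - <<'E'
from h import *
for n in("top","side"):
    p,d=read_camera(n);cv2.imwrite(f"pics/{n}0.png",p);np.savez(f"{n}0.npz",p=p,d=d)
    print(n,camera_info(n))
    for t in "plate post stop wide_vblock narrow_vblock gauge_block shaft ring_gauge".split():
        P=cloud(n,d)
        for r in look_for(t,n)[:3]:
            e=r["extent"];c=P[int((e[1]+e[3])/2),int((e[0]+e[2])/2)]
            print(t,np.round(e),round(r["confidence"],2),c.round(3))
print(observe())
E
```

```text
top {'K': array([[566.01509716,   0.        , 314.29676961],
       [  0.        , 566.01509716, 236.68239356],
       [  0.        ,   0.        ,   1.        ]]), 'T': array([[-0.01907563,  0.98665632, -0.16169546,  0.33147531],
       [-0.9997895 , -0.01760196,  0.01054159, -0.0097326 ],
       [ 0.00755477,  0.16186251,  0.9867844 ,  1.50081409],
       [ 0.        ,  0.        ,  0.        ,  1.        ]])}
plate [233. 196. 358. 295.] 0.68 [0.552 0.026 0.028]
plate [291. 205. 307. 223.] 0.26 [0.634 0.014 0.031]
plate [152. 254. 167. 318.] 0.24 [0.451 0.375 0.048]
stop [334. 240. 349. 255.] 0.56 [ 0.539 -0.093  0.065]
stop [451. 271. 458. 289.] 0.15 [ 0.454 -0.388  0.029]
wide_vblock [408. 213. 429. 233.] 0.74 [ 0.606 -0.3    0.034]
wide_vblock [401. 253. 422. 275.] 0.64 [ 0.495 -0.276  0.033]
wide_vblock [457. 231. 480. 249.] 0.61 [ 0.558 -0.428  0.039]
narrow_vblock [205. 256. 216. 274.] 0.66 [0.503 0.248 0.029]
gauge_block [452. 270. 460. 289.] 0.55 [ 0.454 -0.391  0.027]
gauge_block [203. 256. 214. 274.] 0.27 [0.504 0.252 0.038]
shaft [151. 255. 166. 317.] 0.9 [0.451 0.376 0.
[... 1260 characters left out ...]
1,  1.60945680e-03,
        7.46294725e+01, -5.47108298e+00]), 'joint_vel': array([-0.03220129,  0.03366322, -0.00056304, -0.08160986, -0.00326708,
        0.07984958]), 'effort': array([ 7.03205769e-04, -8.82016540e+01, -3.84269142e+01,  4.61108425e-05,
        7.02677262e-04, -1.22794012e-05]), 'tcp_pos': array([0.21534523, 0.5867353 , 0.20960187]), 'tool_rot': array([[ 3.44585808e-01,  9.38754824e-01, -1.88229577e-05],
       [ 9.38754825e-01, -3.44585808e-01,  2.33849090e-05],
       [ 1.54665721e-05, -2.57282502e-05, -1.00000000e+00]]), 'contact_force': array([ 0.98677967, -0.28939145, -0.4044113 ]), 'ft_torque': array([0.01021292, 0.01246709, 0.0146696 ]), 'width': 0.08597233535845229}
```

View pics/top0.png

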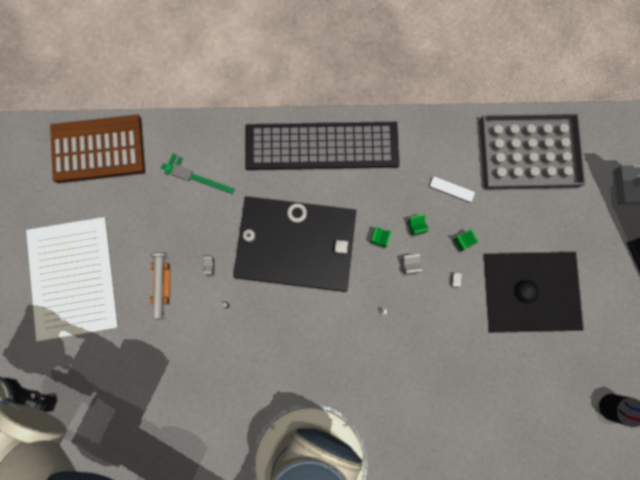

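View pics/side0.png

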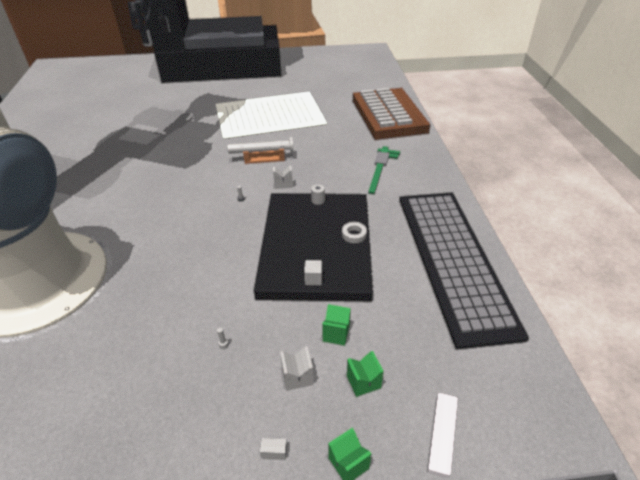

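```bash
cat >> h.py <<'E'
def rects(clouds,regs):
    for k,(x0,x1,y0,y1,z0,z1) in regs.items():
        for n,P in clouds.items():
            Q=P.reshape(-1,3);m=(Q[:,0]>x0)&(Q[:,0]<x1)&(Q[:,1]>y0)&(Q[:,1]<y1)&(Q[:,2]>z0)&(Q[:,2]<z1)
            q=Q[m]
            if len(q)<5: print(k,n,len(q));continue
            r=cv2.minAreaRect((q[:,:2]*1000).astype(np.float32))
            print(k,n,len(q),"c",np.round(r[0],1),"size",np.round(r[1],1),"ang",round(r[2],1),"mean",(q.mean(0)*1000).round(1),"z95",round(np.percentile(q[:,2],95)*1000,1))
E
python3 - <<'E'
from h import *
C={}
for n in("top","side"):
    f=np.load(n+"0.npz");C[n]=cloud(n,f["d"])
    im=cv2.resize(f["p"][240:330,140:240] if n=="top" else f["p"][130:215,215:335],None,fx=6,fy=6,interpolation=cv2.INTER_CUBIC)
    if n=="side": cv2.imwrite("pics/c0.png",im)
R={"wide":(.455,.54,-.32,-.24,.012,.2),"widetop":(.455,.54,-.32,-.24,.044,.2),"nar":(.46,.545,.21,.29,.012,.2),"nartop":(.46,.545,.21,.29,.044,.2),
"gauge":(.42,.49,-.43,-.36,.010,.2),"gaugetop":(.42,.49,-.43,-.36,.02,.2),"post":(.53,.61,.09,.17,.042,.2),"posttop":(.53,.61,.09,.17,.06,.2),"stop":(.5,.58,-.14,-.06,.042,.2),"stoptop":(.5,.58,-.14,-.06,.06,.2),
"plate":(.4,.72,-.17,.18,.015,.04),"ring":(.59,.68,-.03,.07,.036,.2),"shaft":(.33,.56,.34,.42,.038,.2),"cradle":(.33,.56,.33,.42,.006,.2),"flange":(.33,.56,.34,.42,.0495,.2)}
rects(C,R)
# shaft width profile along x
for n in C:
    Q=C[n].reshape(-1,3);m=(Q[:,1]>.33)&(Q[:,1]<.42)&(Q[:,2]>.02)&(Q[:,0]>.33)&(Q[:,0]<.56);q=Q[m]
    for a in np.arange(.345,.55,.008):
        s=q[abs(q[:,0]-a)<.004]
        if len(s):print(n,round(a,3),len(s),"ytop",(s[s[:,2]>.038][:,1].mean()*1000).round(1),(s[:,1].min()*1e3).round(1),(s[:,1].max()*1e3).round(1),"z",(s[:,2].max()*1e3).round(1))
E
```

```text
wide top 315 c [ 495.7 -277.6] size [44.6 41.2] ang 5.0 mean [ 495.3 -275.9   41.9] z95 52.9
wide side 937 c [ 496.2 -278.3] size [43.8 43.3] ang 6.3 mean [ 496.7 -284.4   37.3] z95 49.0
widetop top 154 c [ 495.9 -277.9] size [44.3 39.5] ang 6.3 mean [ 496.  -277.2   49. ] z95 53.6
widetop side 290 c [ 496.2 -278.1] size [43.9 41.5] ang 5.9 mean [ 496.5 -279.5   47.4] z95 49.9
nar top 180 c [501.6 250.6] size [44.7 20.8] ang 0.2 mean [501.2 249.5  40.4] z95 52.8
nar side 281 c [502.1 248.7] size [26.3 43.9] ang 89.6 mean [502.1 244.4  31.7] z95 47.6
nartop top 81 c [501.6 250.5] size [45.  20.7] ang 1.1 mean [502.  251.2  49. ] z95 54.1
nartop side 45 c [502.4 248.7] size [43.6 25.8] ang 0.3 mean [501.7 249.3  46.8] z95 49.6
gauge top 126 c [ 448.4 -395.8] size [28.4 60.6] ang 70.2 mean [ 453.1 -394.8   24.2] z95 30.6
gauge side 464 c [ 454.3 -396.9] size [21.3 35.1] ang 79.9 mean [ 454.4 -398.8   22. ] z95 25.3
gaugetop top 107 c [ 453.6 -396.2] size [21.6 34.9] ang 81.1 mean [ 453.7 -395.4   26. ] z95 30.7
gaugetop side 381 c [ 454.3 -396.7] size [21.3 34.6] ang 82.0 mean [ 454.  -
[... 2886 characters left out ...]
e 0.417 45 ytop 376.0 355.3 385.6 z 45.3
side 0.425 31 ytop 375.8 364.9 384.4 z 45.4
side 0.433 28 ytop 373.9 364.3 380.9 z 45.0
side 0.441 31 ytop 376.7 365.7 385.9 z 46.9
side 0.449 30 ytop 376.6 366.3 386.9 z 45.6
side 0.457 32 ytop 375.7 364.6 385.1 z 45.7
side 0.465 28 ytop 375.7 363.1 384.5 z 43.9
side 0.473 28 ytop 374.7 365.5 381.7 z 44.9
side 0.481 31 ytop 375.8 366.6 390.2 z 46.8
side 0.489 32 ytop 376.4 364.9 388.8 z 44.4
side 0.497 36 ytop 376.5 356.2 390.2 z 45.4
side 0.505 42 ytop 375.2 357.4 380.9 z 46.1
side 0.513 29 ytop 374.9 355.1 382.3 z 45.0
side 0.521 30 ytop 378.7 366.9 389.3 z 44.2
side 0.529 49 ytop 373.6 359.0 386.1 z 54.6
side 0.537 11 ytop 369.4 361.9 377.5 z 53.5
```

View pics/c0.png

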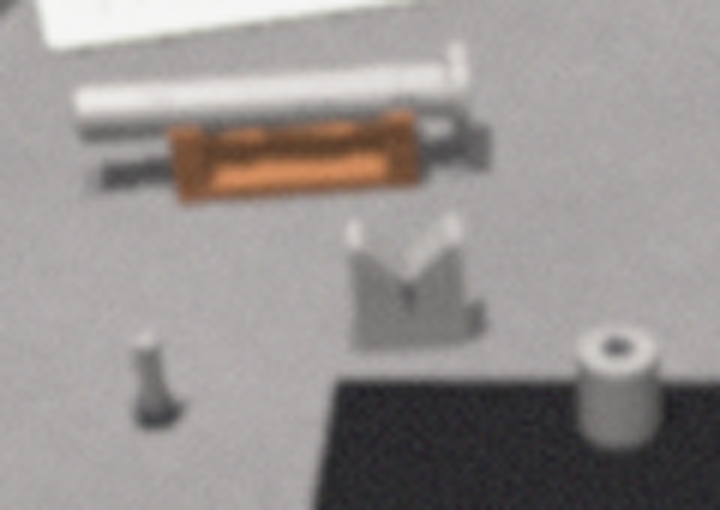

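```bash
cat > go.py <<'E'
# usage: go.py x y z [heading] (mm,deg): units still to go in tool axes
from workcell import observe
import numpy as np,sys
o=observe();R=o["tool_rot"];p=o["tcp_pos"]*1000
t=np.array([float(a) for a in sys.argv[1:4]]);h=np.degrees(np.arctan2(R[1,0],R[0,0]))
g=float(sys.argv[4]) if len(sys.argv)>4 else h
dr=(h-g+90)%180-90
R2=R@np.array([[np.cos(np.radians(dr)),-np.sin(np.radians(dr)),0],[np.sin(np.radians(dr)),np.cos(np.radians(dr)),0],[0,0,1]])
print("t",round(o["time_s"],2),"p",p.round(1),"h",round(h,2),"w",round(o["width"]*1e3,1),"F",o["contact_force"].round(1),"q6",o["q"][5].round(1),"| roll",round(np.radians(dr)/.08,2),"travel after roll",((t-p)@R2/25).round(2),"world",(t-p).round(1))
E
python3 -m pendant '[{"travel":[0,0,0],"roll":1},{"travel":[0,0,0],"roll":1},{"travel":[0,0,0],"roll":1},{"travel":[0,0,0],"roll":1},{"travel":[0,0,0],"roll":1},{"travel":[0,0,0],"roll":1},{"travel":[0,0,0],"roll":1},{"travel":[0,0,0],"roll":1},{"travel":[0,0,0],"roll":1},{"travel":[0,0,0],"roll":1},{"travel":[0,0,0],"roll":1},{"travel":[0,0,0],"roll":1},{"travel":[0,0,0],"roll":1},{"travel":[0,0,0],"roll":1},{"travel":[0,0,0],"roll":1},{"travel":[0,0,0],"roll":1},{"travel":[0,0,0],"roll":1},{"travel":[1,1,0],"roll":0},{"travel":[1,1,0],"roll":0},{"travel":[1,1,0],"roll":0}]' 1
python3 go.py 454 -396.5 100 -8
```

```text
time_s: 3.4
tcp_pos: [0.2796, 0.5011, 0.2096]
tool_rot: [[0.99, -0.14, 0.0], [-0.14, -0.99, 0.0], [0.0, -0.0, -1.0]]
contact_force: [1.2, -0.2, 1.0]
width: 0.0853
t 3.4 p [279.6 501.1 209.6] h -8.06 w 85.3 F [ 1.2 -0.2  1. ] q6 62.9 | roll -0.01 travel after roll [11.9  34.58  4.38] world [ 174.4 -897.6 -109.6]
```

```bash
python3 -m pendant '[{"travel":[1,1,0]},{"travel":[1,1,0]},{"travel":[1,1,0]},{"travel":[1,1,0]},{"travel":[1,1,0]},{"travel":[1,1,0]},{"travel":[1,1,0]},{"travel":[1,1,0]},{"travel":[1,1,0]},{"travel":[1,1,0]},{"travel":[0,1,0]},{"travel":[0,1,0]},{"travel":[0,1,0]},{"travel":[0,1,0]},{"travel":[0,1,0]},{"travel":[0,1,0]},{"travel":[0,1,0]},{"travel":[0,1,0]},{"travel":[0,1,0]},{"travel":[0,1,0]}]' 1
python3 -m pendant '[{"travel":[0,1,0]},{"travel":[0,1,0]},{"travel":[0,1,0]},{"travel":[0,1,0]},{"travel":[0,1,0]},{"travel":[0,1,0]},{"travel":[0,1,0]},{"travel":[0,1,0]},{"travel":[0,1,0.6]},{"travel":[0,1,0.6]},{"travel":[0.5,0.5,0.8]},{"travel":[0,0.5,0.6]},{"travel":[0,0.5,0.6]},{"travel":[0,0,0.5]},{"travel":[0,0,0]}]'
python3 go.py 454 -396.5 100 -8
```

```text
t 3.4 p [279.6 501.1 209.6] h -8.06 w 85.3 F [ 1.2 -0.2  1. ] q6 62.9 | roll -0.01 travel after roll [11.9  34.58  4.38] world [ 174.4 -897.6 -109.6]validation failed for argument at $[0]...
validation failed for argument at $[0]...
```

```bash
python3 -m pendant '[{"travel":[1,1,0],"roll":0},{"travel":[1,1,0],"roll":0},{"travel":[1,1,0],"roll":0},{"travel":[1,1,0],"roll":0},{"travel":[1,1,0],"roll":0},{"travel":[1,1,0],"roll":0},{"travel":[1,1,0],"roll":0},{"travel":[1,1,0],"roll":0},{"travel":[1,1,0],"roll":0},{"travel":[1,1,0],"roll":0},{"travel":[0,1,0],"roll":0},{"travel":[0,1,0],"roll":0},{"travel":[0,1,0],"roll":0},{"travel":[0,1,0],"roll":0},{"travel":[0,1,0],"roll":0},{"travel":[0,1,0],"roll":0},{"travel":[0,1,0],"roll":0},{"travel":[0,1,0],"roll":0},{"travel":[0,1,0],"roll":0},{"travel":[0,1,0],"roll":0}]' 1
python3 -m pendant '[{"travel":[0,1,0],"roll":0},{"travel":[0,1,0],"roll":0},{"travel":[0,1,0],"roll":0},{"travel":[0,1,0],"roll":0},{"travel":[0,1,0],"roll":0},{"travel":[0,1,0],"roll":0},{"travel":[0,1,0],"roll":0},{"travel":[0,1,0],"roll":0},{"travel":[0,1,0.6],"roll":0},{"travel":[0,1,0.6],"roll":0},{"travel":[0.5,0.5,0.8],"roll":0},{"travel":[0,0.5,0.6],"roll":0},{"travel":[0,0.5,0.6],"roll":0},{"travel":[0,0,0.5],"roll":0},{"travel":[0,0,0],"roll":0}]'
python3 go.py 454 -396.5 100 -8
```

```text
time_s: 5.9
tcp_pos: [0.4562, -0.029, 0.2097]
tool_rot: [[0.99, -0.14, 0.0], [-0.14, -0.99, -0.0], [0.0, 0.0, -1.0]]
contact_force: [0.3, 0.2, -0.4]
width: 0.0853
time_s: 7.78
tcp_pos: [0.4277, -0.3139, 0.1163]
tool_rot: [[0.99, -0.141, -0.001], [-0.141, -0.99, 0.001], [-0.002, -0.001, -1.0]]
contact_force: [-0.4, -0.4, -0.3]
width: 0.0855
t 7.78 p [ 427.7 -313.9  116.3] h -8.08 w 85.5 F [-0.4 -0.4 -0.3] q6 -34.7 | roll -0.02 travel after roll [1.5  3.12 0.65] world [ 26.3 -82.6 -16.3]
```

```bash
python3 -m pendant '[{"travel":[0.5,1,0],"roll":0},{"travel":[0.5,1,0],"roll":0},{"travel":[0.5,1,0],"roll":0},{"travel":[0,0.12,0.6],"roll":0},{"travel":[0,0,0],"roll":0},{"travel":[0,0,0],"roll":0}]'
python3 go.py 454 -396.5 5 -8
python3 - <<'E'
from h import *
p,d=read_camera("side");cv2.imwrite("pics/g1.png",cv2.resize(p[340:480,180:400],None,fx=3,fy=3,interpolation=cv2.INTER_CUBIC))
E
```

```text
time_s: 8.52
tcp_pos: [0.4542, -0.3962, 0.1022]
tool_rot: [[0.99, -0.14, -0.0], [-0.14, -0.99, 0.001], [-0.001, -0.001, -1.0]]
contact_force: [0.2, -0.3, -0.2]
width: 0.0853
t 8.53 p [ 454.2 -396.2  102.2] h -8.05 w 85.3 F [ 0.2 -0.3 -0.2] q6 -38.7 | roll -0.01 travel after roll [-0.01  0.02  3.89] world [ -0.2  -0.3 -97.2]
```

View pics/g1.png

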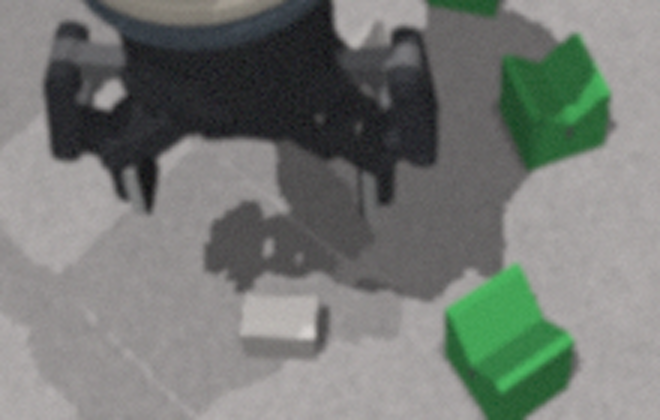

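The open fingers stand squarely over the gauge block (crop about 240–320, 295–355). The green blocks are clear to the right. Descending.

```bash
python3 -m pendant '[{"travel":[0,0,1],"roll":0},{"travel":[0,0,1],"roll":0},{"travel":[0,0,1],"roll":0},{"travel":[0,0,0.6],"roll":0},{"travel":[0,0,0.3],"roll":0},{"travel":[0,0,0],"roll":0}]'
python3 -m pendant '[{"travel":[0,0,0],"roll":0},{"travel":[0,0,0],"roll":0},{"travel":[0,0,0],"roll":0},{"travel":[0,0,0],"roll":0},{"travel":[0,0,0],"roll":0}]' -1
python3 go.py 558 24.5 35 -7.9
```

```text
time_s: 9.32
tcp_pos: [0.4545, -0.3971, 0.0047]
tool_rot: [[0.99, -0.14, -0.0], [-0.14, -0.99, 0.0], [-0.0, -0.0, -1.0]]
contact_force: [-0.8, -0.3, 0.5]
width: 0.0852
time_s: 9.95
tcp_pos: [0.4545, -0.3972, 0.0046]
tool_rot: [[0.99, -0.141, 0.0], [-0.141, -0.99, -0.0], [0.0, 0.0, -1.0]]
contact_force: [-0.4, 0.7, 0.4]
width: -0.0
t 9.95 p [ 454.5 -397.2    4.6] h -8.08 w -0.0 F [-0.4  0.7  0.4] q6 -38.7 | roll -0.04 travel after roll [  1.78 -17.28  -1.22] world [103.5 421.7  30.4]
```

```bash
python3 - <<'E'
from h import *
p,d=read_camera("side");p2,d2=read_camera("top")
a=cv2.resize(p[340:480,180:400],None,fx=3,fy=3,interpolation=cv2.INTER_CUBIC);cv2.imwrite("pics/g2.png",a)
b=cv2.resize(p2[225:335,370:490],None,fx=3,fy=3);cv2.imwrite("pics/g3.png",b)
E
python3 go.py 454 -396.5 5 -8
```

```text
t 10.05 p [ 454.5 -397.1    4.6] h -8.08 w -0.0 F [-0.5  0.3 -0.6] q6 -38.7 | roll -0.02 travel after roll [-0.02 -0.02 -0.02] world [-0.5  0.6  0.4]
```

View pics/g2.png

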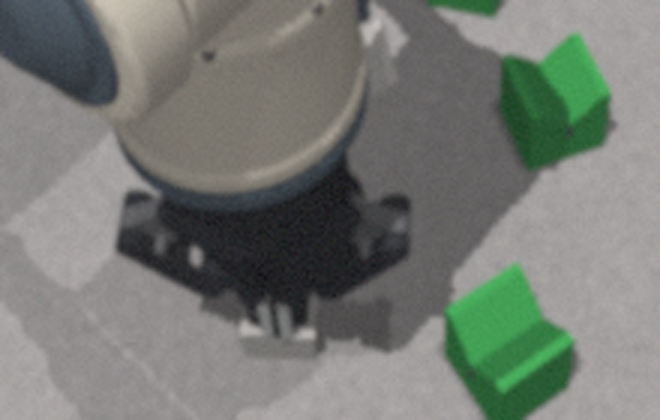

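Run:
```python
from h import *
for n in("side","top"):
    p,d=read_camera(n);P=cloud(n,d)
    f=np.load(n+"0.npz");P0=cloud(n,f["d"])
    i=camera_info(n);
    if n=="side":
        for v in range(436,462,2):
            print(v,[tuple((P[v,u]*1000).round().astype(int)) for u in (263,268,272,276,280,284)])
    else: 
        rects({n:P},{"g":(.42,.49,-.45,-.36,.01,.03)})
rects({"side":cloud("side",read_camera("side")[1])},{"low":(.42,.49,-.45,-.34,.008,.022),"front":(.42,.49,-.45,-.36,.0,.03)})
```

```text
436 [(np.int64(446), np.int64(-408), np.int64(78)), (np.int64(452), np.int64(-407), np.int64(73)), (np.int64(457), np.int64(-411), np.int64(81)), (np.int64(462), np.int64(-411), np.int64(80)), (np.int64(468), np.int64(-416), np.int64(89)), (np.int64(495), np.int64(-702), np.int64(685))]
438 [(np.int64(445), np.int64(-409), np.int64(74)), (np.int64(452), np.int64(-409), np.int64(73)), (np.int64(457), np.int64(-411), np.int64(75)), (np.int64(462), np.int64(-411), np.int64(74)), (np.int64(467), np.int64(-413), np.int64(76)), (np.int64(470), np.int64(-376), np.int64(-2))]
440 [(np.int64(445), np.int64(-410), np.int64(70)), (np.int64(451), np.int64(-410), np.int64(69)), (np.int64(456), np.int64(-410), np.int64(67)), (np.int64(462), np.int64(-412), np.int64(71)), (np.int64(467), np.int64(-412), np.int64(70)), (np.int64(470), np.int64(-391), np.int64(23))]
442 [(np.int64(443), np.int64(-404), np.int64(52)), (np.int64(450), np.int64(-409), np.int64(60)), (np.int64(456), np.int64(-410), np.int64(61)), (np.int64(461), np.int64(-407), np.int64(53)), (np.int64(466), np.int64(-407), np.int64(52))
[... 2120 characters left out ...]
), np.int64(-406), np.int64(5)), (np.int64(451), np.int64(-406), np.int64(4)), (np.int64(457), np.int64(-407), np.int64(5)), (np.int64(463), np.int64(-408), np.int64(6)), (np.int64(468), np.int64(-408), np.int64(4))]
460 [(np.int64(438), np.int64(-404), np.int64(-3)), (np.int64(445), np.int64(-406), np.int64(-1)), (np.int64(451), np.int64(-406), np.int64(-2)), (np.int64(456), np.int64(-406), np.int64(-3)), (np.int64(462), np.int64(-407), np.int64(-3)), (np.int64(468), np.int64(-409), np.int64(0))]
g top 0
low side 123 c [ 455.8 -403.4] size [39.1 18.2] ang 12.7 mean [ 455.4 -405.1   15.3] z95 21.5
front side 478 c [ 455.6 -404.8] size [57.9 75.4] ang 83.3 mean [ 454.7 -407.1    9.8] z95 24.5
```

View pics/g3.png

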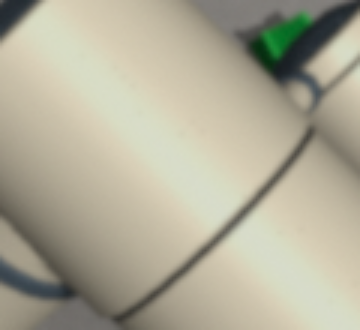

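```bash
python3 -m pendant '[{"travel":[0,0,-1],"roll":0},{"travel":[0,0,-1],"roll":0},{"travel":[0,0,-1],"roll":0},{"travel":[0,0,0],"roll":0},{"travel":[0,0,0],"roll":0}]' -1
cat > tip.py <<'E'
from h import *
o=observe();p=o["tcp_pos"];print("tcp",(p*1000).round(1),"w",o["width"])
pic,d=read_camera("side");P=cloud("side",d);Q=P.reshape(-1,3)
m=(np.hypot(*(Q[:,:2]-p[:2]).T)<.075)&(Q[:,2]>p[2]-.01)&(Q[:,2]<p[2]+.07)
q=Q[m]
for z in np.arange(p[2]-.008,p[2]+.06,.004):
    s=q[abs(q[:,2]-z)<.002]
    print(round(z*1000,1),len(s),(np.percentile(s[:,0],[3,50,97])*1000).round() if len(s)>3 else "",(np.percentile(s[:,1],[3,97])*1000).round() if len(s)>3 else "")
E
python3 tip.py
```

```text
time_s: 10.82
tcp_pos: [0.4543, -0.3969, 0.0791]
tool_rot: [[0.99, -0.141, -0.0], [-0.141, -0.99, 0.0], [-0.0, -0.0, -1.0]]
contact_force: [0.4, 0.9, -0.4]
width: 0.0001
tcp [ 454.3 -396.9   79.1] w 0.00010450811924553887
71.1 0  
75.1 0  
79.1 0  
83.1 0  
87.1 0  
91.1 0  
95.1 0  
99.1 1  
103.1 8 [448. 455. 461.] [-409. -405.]
107.1 28 [442. 452. 465.] [-410. -403.]
111.1 36 [441. 456. 468.] [-410. -400.]
115.1 35 [443. 457. 467.] [-410. -402.]
119.1 35 [442. 455. 468.] [-409. -399.]
123.1 35 [441. 455. 467.] [-410. -403.]
127.1 37 [443. 456. 467.] [-410. -403.]
131.1 21 [444. 454. 468.] [-410. -403.]
135.1 39 [448. 454. 466.] [-410. -394.]
```

```bash
python3 -m pendant '[{"travel":[0,0,0],"roll":0},{"travel":[0,0,0],"roll":0},{"travel":[0,0,0],"roll":0},{"travel":[0,0,0.5],"roll":0},{"travel":[0,0,1],"roll":0},{"travel":[0,0,1],"roll":0},{"travel":[0,0,0.8],"roll":0},{"travel":[0,0,0.4],"roll":0},{"travel":[0,0,0.18],"roll":0},{"travel":[0,0,0],"roll":0}]' 1
python3 -m pendant '[{"travel":[0,0,0],"roll":0},{"travel":[0,0,0],"roll":0},{"travel":[0,0,0],"roll":0},{"travel":[0,0,0],"roll":0}]' -1
python3 go.py 558 24.5 35 -7.9
```

```text
time_s: 12.12
tcp_pos: [0.4545, -0.3972, -0.0173]
tool_rot: [[0.99, -0.141, 0.0], [-0.141, -0.99, -0.0], [0.0, 0.0, -1.0]]
contact_force: [-0.1, 0.1, -0.3]
width: 0.0853
time_s: 12.62
tcp_pos: [0.4546, -0.3973, -0.0168]
tool_rot: [[0.99, -0.141, 0.0], [-0.141, -0.99, -0.0], [0.0, 0.0, -1.0]]
contact_force: [-0.3, 2.1, 8.0]
width: 0.034
t 12.62 p [ 454.6 -397.3  -16.8] h -8.08 w 34.0 F [-0.3  2.1  8. ] q6 -38.7 | roll -0.04 travel after roll [  1.78 -17.28  -2.08] world [103.4 421.8  51.8]
```

```bash
python3 -m pendant '[{"travel":[0,0,-0.4],"roll":0},{"travel":[0,0,-0.8],"roll":0},{"travel":[0,-0.3,-1],"roll":0},{"travel":[0,-0.6,-1],"roll":0},{"travel":[0,-1,-0.8],"roll":0},{"travel":[0.3,-1,0],"roll":0},{"travel":[0.3,-1,0],"roll":0},{"travel":[0.3,-1,0],"roll":0},{"travel":[0.3,-1,0],"roll":0},{"travel":[0.3,-1,0],"roll":0},{"travel":[0.2,-1,0],"roll":0},{"travel":[0,-1,0],"roll":0},{"travel":[0,-1,0],"roll":0},{"travel":[0,-1,0],"roll":0},{"travel":[0,-1,0],"roll":0},{"travel":[0,-1,0],"roll":0},{"travel":[0,-1,0],"roll":0},{"travel":[0,-1,0],"roll":0},{"travel":[0,-0.8,0],"roll":0},{"travel":[0,-0.6,0],"roll":0}]'
python3 -m pendant '[{"travel":[0,-0.4,0],"roll":0},{"travel":[0,-0.2,0],"roll":0},{"travel":[0,0,0],"roll":0},{"travel":[0,0,0],"roll":0}]'
python3 go.py 558 24 15 -7.9
```

```text
time_s: 15.12
tcp_pos: [0.554, 0.0012, 0.0828]
tool_rot: [[0.99, -0.14, 0.0], [-0.14, -0.99, -0.0], [0.0, -0.0, -1.0]]
contact_force: [-0.6, -0.5, -2.3]
width: 0.0335
time_s: 15.62
tcp_pos: [0.5559, 0.0147, 0.0826]
tool_rot: [[0.99, -0.141, -0.0], [-0.141, -0.99, -0.0], [-0.0, 0.0, -1.0]]
contact_force: [-0.2, -0.4, -1.0]
width: 0.0338
t 15.62 p [555.9  14.7  82.6] h -8.1 w 33.8 F [-0.2 -0.4 -1. ] q6 3.5 | roll -0.04 travel after roll [ 0.03 -0.38  2.7 ] world [  2.1   9.3 -67.6]
```

```bash
python3 -m pendant '[{"travel":[0.03,-0.38,0],"roll":0},{"travel":[0,0,0.8],"roll":0},{"travel":[0,0,1],"roll":0},{"travel":[0,0,0.5],"roll":0},{"travel":[0,0,0.3],"roll":0},{"travel":[0,0,0.06],"roll":0},{"travel":[0,0,0],"roll":0},{"travel":[0,0,0],"roll":0}]'
python3 -m pendant '[{"travel":[0,0,0.06],"roll":0},{"travel":[0,0,0.04],"roll":0},{"travel":[0,0,0],"roll":0}]'
python3 go.py 558 24 13 -7.9
```

```text
time_s: 16.62
tcp_pos: [0.5584, 0.0245, 0.0166]
tool_rot: [[0.99, -0.141, 0.001], [-0.141, -0.99, -0.0], [0.001, -0.0, -1.0]]
contact_force: [0.8, 0.2, -1.7]
width: 0.0334
time_s: 17.0
tcp_pos: [0.558, 0.0245, 0.0135]
tool_rot: [[0.99, -0.141, -0.0], [-0.141, -0.99, -0.0], [-0.0, 0.0, -1.0]]
contact_force: [-0.3, -0.2, -1.3]
width: 0.0336
t 17.0 p [558.   24.5  13.5] h -8.08 w 33.6 F [-0.3 -0.2 -1.3] q6 4.5 | roll -0.04 travel after roll [0.   0.02 0.02] world [ 0.  -0.5 -0.5]
```

```bash
python3 -m pendant '[{"travel":[0,0,0.04],"roll":0},{"travel":[0,0,0],"roll":0}]'
python3 -m pendant '[{"travel":[0,0,0.04],"roll":0},{"travel":[0,0,0],"roll":0}]'
python3 go.py 558 24 13 -7.9
```

```text
time_s: 17.25
tcp_pos: [0.558, 0.0245, 0.0132]
tool_rot: [[0.99, -0.14, 0.0], [-0.14, -0.99, -0.0], [0.0, -0.0, -1.0]]
contact_force: [-3.9, 0.0, 11.9]
width: 0.034
time_s: 17.5
tcp_pos: [0.5581, 0.0245, 0.0131]
tool_rot: [[0.99, -0.14, 0.001], [-0.14, -0.99, -0.0], [0.001, 0.0, -1.0]]
contact_force: [-9.1, 1.1, 32.3]
width: 0.0337
t 17.5 p [558.1  24.5  13.1] h -8.07 w 33.7 F [-9.1  1.1 32.3] q6 4.5 | roll -0.04 travel after roll [-0.    0.02  0.  ] world [-0.1 -0.5 -0.1]
```

```bash
python3 -m pendant '[{"travel":[0,0,-0.05],"roll":0},{"travel":[0,0,0],"roll":0}]'
python3 -m pendant '[{"travel":[0,0,0],"roll":0},{"travel":[0,0,0],"roll":0},{"travel":[0,0,0],"roll":0},{"travel":[0,0,-0.4],"roll":0},{"travel":[0,0,-0.8],"roll":0},{"travel":[0,0,-1],"roll":0},{"travel":[0,0,-1],"roll":0},{"travel":[0,0,-0.8],"roll":0}]' 0.29
python3 go.py 496 -278 100 6
```

```text
time_s: 17.75
tcp_pos: [0.5582, 0.0245, 0.0132]
tool_rot: [[0.99, -0.141, 0.001], [-0.141, -0.99, -0.0], [0.001, -0.0, -1.0]]
contact_force: [-3.0, 0.7, 10.6]
width: 0.0337
time_s: 18.75
tcp_pos: [0.5582, 0.0245, 0.1145]
tool_rot: [[0.99, -0.141, 0.001], [-0.141, -0.99, -0.0], [0.001, -0.0, -1.0]]
contact_force: [-0.3, 0.1, -0.2]
width: 0.0548
t 18.75 p [558.2  24.5 114.5] h -8.08 w 54.8 F [-0.3  0.1 -0.2] q6 4.5 | roll -3.07 travel after roll [-3.74 11.77  0.58] world [ -62.2 -302.5  -14.5]
```

```bash
python3 -m pendant '[{"travel":[0,0,0],"roll":-1},{"travel":[0,0,0],"roll":-1},{"travel":[0,0,0],"roll":-1},{"travel":[0,0,0],"roll":-0.07},{"travel":[-0.4,0.6,0],"roll":0},{"travel":[-0.4,1,0],"roll":0},{"travel":[-0.4,1,0],"roll":0},{"travel":[-0.4,1,0],"roll":0},{"travel":[-0.4,1,0],"roll":0},{"travel":[-0.4,1,0],"roll":0},{"travel":[-0.4,1,0],"roll":0},{"travel":[-0.4,1,0],"roll":0},{"travel":[-0.4,1,0],"roll":0},{"travel":[-0.14,1,0],"roll":0},{"travel":[0,1,0],"roll":0},{"travel":[0,0.8,0],"roll":0},{"travel":[0,0.4,0],"roll":0},{"travel":[0,0,0],"roll":0},{"travel":[0,0,0],"roll":0}]' 0.8
python3 go.py 496 -278.5 -12 6
```

```text
time_s: 21.12
tcp_pos: [0.4957, -0.2779, 0.1127]
tool_rot: [[0.994, 0.105, -0.0], [0.105, -0.994, 0.0], [-0.0, -0.0, -1.0]]
contact_force: [-0.6, 0.3, -0.1]
width: 0.0767
t 21.12 p [ 495.7 -277.9  112.7] h 6.02 w 76.7 F [-0.6  0.3 -0.1] q6 -41.3 | roll 0.0 travel after roll [0.01 0.03 4.99] world [   0.3   -0.6 -124.7]
```

```bash
python3 -m pendant '[{"travel":[0,0,0.8],"roll":0},{"travel":[0,0,1],"roll":0},{"travel":[0,0,1],"roll":0},{"travel":[0,0,1],"roll":0},{"travel":[0,0,0.7],"roll":0},{"travel":[0,0,0.4],"roll":0},{"travel":[0,0,0.1],"roll":0},{"travel":[0,0,0],"roll":0}]'
python3 -m pendant '[{"travel":[0,0,0],"roll":0},{"travel":[0,0,0],"roll":0},{"travel":[0,0,0],"roll":0},{"travel":[0,0,0],"roll":0}]' -1
python3 go.py 551.1 -25.0 18 -7.9
```

```text
time_s: 22.12
tcp_pos: [0.4961, -0.2788, -0.0117]
tool_rot: [[0.995, 0.104, 0.001], [0.104, -0.995, -0.0], [0.0, 0.0, -1.0]]
contact_force: [-0.2, -0.1, 0.5]
width: 0.0771
time_s: 22.62
tcp_pos: [0.4961, -0.2789, -0.0115]
tool_rot: [[0.995, 0.104, 0.001], [0.104, -0.995, -0.001], [0.001, 0.001, -1.0]]
contact_force: [-1.2, -0.4, 7.6]
width: 0.0434
t 22.62 p [ 496.1 -278.9  -11.5] h 5.99 w 43.4 F [-1.2 -0.4  7.6] q6 -41.3 | roll 3.03 travel after roll [  0.78 -10.36  -1.18] world [ 55.  253.9  29.5]
```

```bash
python3 -m pendant '[{"travel":[0,0,-0.4],"roll":0},{"travel":[0,0,-0.8],"roll":0},{"travel":[0,0,-1],"roll":0.5},{"travel":[0,0,-1],"roll":1},{"travel":[0,0,-0.8],"roll":1},{"travel":[0,0,0],"roll":0.53},{"travel":[0.2,-0.5,0],"roll":0},{"travel":[0.2,-1,0],"roll":0},{"travel":[0.2,-1,0],"roll":0},{"travel":[0.2,-1,0],"roll":0},{"travel":[0,-1,0],"roll":0},{"travel":[0,-1,0],"roll":0},{"travel":[0,-1,0],"roll":0},{"travel":[0,-1,0],"roll":0},{"travel":[0,-1,0],"roll":0},{"travel":[0,-0.9,0],"roll":0},{"travel":[0,-0.6,0],"roll":0},{"travel":[0,-0.3,0],"roll":0},{"travel":[0,0,0],"roll":0},{"travel":[0,0,0],"roll":0}]'
python3 go.py 551.1 -25.0 20 -7.9
```

```text
time_s: 25.12
tcp_pos: [0.5509, -0.0269, 0.0878]
tool_rot: [[0.99, -0.138, -0.0], [-0.138, -0.99, -0.0], [-0.0, 0.0, -1.0]]
contact_force: [0.2, -0.7, -5.4]
width: 0.0435
t 25.12 p [550.9 -26.9  87.8] h -7.91 w 43.5 F [ 0.2 -0.7 -5.4] q6 -1.1 | roll -0.0 travel after roll [-0.   -0.08  2.71] world [  0.2   1.9 -67.8]
```

```bash
python3 -m pendant '[{"travel":[0,-0.08,0.3],"roll":0},{"travel":[0,0,0.8],"roll":0},{"travel":[0,0,0.8],"roll":0},{"travel":[0,0,0.5],"roll":0},{"travel":[0,0,0.25],"roll":0},{"travel":[0,0,0.08],"roll":0},{"travel":[0,0,0],"roll":0},{"travel":[0,0,0],"roll":0}]'
python3 -m pendant '[{"travel":[0,0,0.05],"roll":0},{"travel":[0,0,0],"roll":0}]'
python3 go.py 551.1 -25.0 20 -7.9
```

```text
time_s: 26.12
tcp_pos: [0.5516, -0.0244, 0.02]
tool_rot: [[0.991, -0.137, 0.001], [-0.137, -0.991, -0.0], [0.001, 0.0, -1.0]]
contact_force: [0.0, -0.5, -5.2]
width: 0.0436
time_s: 26.38
tcp_pos: [0.5515, -0.0244, 0.0185]
tool_rot: [[0.991, -0.137, 0.0], [-0.137, -0.991, -0.0], [0.0, -0.0, -1.0]]
contact_force: [0.8, 0.2, -3.3]
width: 0.0435
t 26.38 p [551.5 -24.4  18.5] h -7.89 w 43.5 F [ 0.8  0.2 -3.3] q6 -0.8 | roll 0.0 travel after roll [-0.01  0.03 -0.06] world [-0.4 -0.6  1.5]
```

Nearly down. One more small step, then release with about 10 mm a side (64 mm opening, 0.5) and lift.

```bash
python3 -m pendant '[{"travel":[0,0,0.03],"roll":0},{"travel":[0,0,0],"roll":0}]'
python3 -m pendant '[{"travel":[0,0,0],"roll":0},{"travel":[0,0,0],"roll":0},{"travel":[0,0,0],"roll":0},{"travel":[0,0,-0.4],"roll":0},{"travel":[0,0,-0.8],"roll":0},{"travel":[0,0,-1],"roll":0},{"travel":[0,0,-1],"roll":0},{"travel":[0,0,-0.8],"roll":0},{"travel":[0,0,0],"roll":0}]' 0.5
python3 go.py 501.9 249.5 120 0.5
```

```text
time_s: 26.62
tcp_pos: [0.5515, -0.0244, 0.0185]
tool_rot: [[0.991, -0.137, 0.001], [-0.137, -0.991, -0.0], [0.001, 0.0, -1.0]]
contact_force: [-4.3, -0.3, 14.0]
width: 0.0434
time_s: 27.75
tcp_pos: [0.5522, -0.0245, 0.1194]
tool_rot: [[0.991, -0.137, 0.003], [-0.137, -0.991, -0.001], [0.003, 0.0, -1.0]]
contact_force: [0.0, -0.1, -0.3]
width: 0.064
t 27.75 p [552.2 -24.5 119.4] h -7.89 w 64.0 F [ 0.  -0.1 -0.3] q6 -0.8 | roll -1.83 travel after roll [ -1.92 -10.98  -0.04] world [-50.3 274.    0.6]
```

```bash
python3 -m pendant '[{"travel":[0,0,0],"roll":-1},{"travel":[0,0,0],"roll":-0.83},{"travel":[-0.3,-0.6,0],"roll":0},{"travel":[-0.3,-1,0],"roll":0},{"travel":[-0.3,-1,0],"roll":0},{"travel":[-0.3,-1,0],"roll":0},{"travel":[-0.3,-1,0],"roll":0},{"travel":[-0.3,-1,0],"roll":0},{"travel":[-0.12,-1,0],"roll":0},{"travel":[0,-1,0],"roll":0},{"travel":[0,-1,0],"roll":0},{"travel":[0,-1,0],"roll":0},{"travel":[0,-0.8,0],"roll":0},{"travel":[0,-0.5,0],"roll":0},{"travel":[0,-0.08,0],"roll":0},{"travel":[0,0,0],"roll":0}]' 0.8
python3 go.py 501.9 249.5 -12 0.5
```

```text
time_s: 29.75
tcp_pos: [0.5008, 0.2493, 0.1175]
tool_rot: [[1.0, 0.008, -0.0], [0.008, -1.0, -0.0], [-0.0, 0.0, -1.0]]
contact_force: [-0.6, 0.2, 0.3]
width: 0.0769
t 29.75 p [500.8 249.3 117.5] h 0.47 w 76.9 F [-0.6  0.2  0.3] q6 19.9 | roll -0.01 travel after roll [ 0.04 -0.01  5.18] world [   1.1    0.2 -129.5]
```

```bash
python3 -m pendant '[{"travel":[0.04,0,0.8],"roll":0},{"travel":[0,0,1],"roll":0},{"travel":[0,0,1],"roll":0},{"travel":[0,0,1],"roll":0},{"travel":[0,0,0.8],"roll":0},{"travel":[0,0,0.4],"roll":0},{"travel":[0,0,0.18],"roll":0},{"travel":[0,0,0],"roll":0}]'
python3 -m pendant '[{"travel":[0,0,0],"roll":0},{"travel":[0,0,0],"roll":0},{"travel":[0,0,0],"roll":0},{"travel":[0,0,0],"roll":0}]' -1
python3 go.py 563.5 64.1 18 -7.9
```

```text
time_s: 30.75
tcp_pos: [0.5021, 0.2496, -0.0116]
tool_rot: [[1.0, 0.008, 0.0], [0.008, -1.0, 0.0], [0.0, -0.0, -1.0]]
contact_force: [0.1, -0.1, -0.2]
width: 0.0769
time_s: 31.25
tcp_pos: [0.5023, 0.2498, -0.0112]
tool_rot: [[1.0, 0.009, 0.001], [0.009, -1.0, 0.0], [0.001, -0.0, -1.0]]
contact_force: [-0.4, -1.7, 8.2]
width: 0.0432
t 31.25 p [502.3 249.8 -11.2] h 0.5 w 43.2 F [-0.4 -1.7  8.2] q6 19.9 | roll 1.83 travel after roll [ 3.45  7.02 -1.17] world [  61.2 -185.7   29.2]
```

```bash
python3 -m pendant '[{"travel":[0,0,-0.4],"roll":0},{"travel":[0,0,-0.8],"roll":0},{"travel":[0,0,-1],"roll":0.83},{"travel":[0,0,-1],"roll":1},{"travel":[0,0,-0.8],"roll":0},{"travel":[0.4,0.6,0],"roll":0},{"travel":[0.5,1,0],"roll":0},{"travel":[0.5,1,0],"roll":0},{"travel":[0.5,1,0],"roll":0},{"travel":[0.5,1,0],"roll":0},{"travel":[0.5,1,0],"roll":0},{"travel":[0.4,0.8,0],"roll":0},{"travel":[0.15,0.5,0],"roll":0},{"travel":[0,0.12,0],"roll":0},{"travel":[0,0,0],"roll":0},{"travel":[0,0,0],"roll":0}]'
python3 go.py 563.5 64.1 20.3 -7.9
```

```text
time_s: 33.25
tcp_pos: [0.563, 0.0647, 0.0881]
tool_rot: [[0.991, -0.137, -0.0], [-0.137, -0.991, 0.0], [-0.0, -0.0, -1.0]]
contact_force: [0.3, 0.0, -2.7]
width: 0.0434
t 33.25 p [563.   64.7  88.1] h -7.85 w 43.4 F [ 0.3  0.  -2.7] q6 8.4 | roll 0.01 travel after roll [0.02 0.02 2.71] world [  0.5  -0.6 -67.8]
```

```bash
python3 -m pendant '[{"travel":[0.02,0.02,0.3],"roll":0},{"travel":[0,0,0.8],"roll":0},{"travel":[0,0,0.8],"roll":0},{"travel":[0,0,0.5],"roll":0},{"travel":[0,0,0.25],"roll":0},{"travel":[0,0,0.1],"roll":0},{"travel":[0,0,0],"roll":0}]'
python3 -m pendant '[{"travel":[0,0,0.04],"roll":0},{"travel":[0,0,0],"roll":0}]'
python3 -m pendant '[{"travel":[0,0,0.03],"roll":0},{"travel":[0,0,0],"roll":0}]'
```

```text
time_s: 34.12
tcp_pos: [0.5639, 0.0635, 0.0196]
tool_rot: [[0.991, -0.137, 0.0], [-0.137, -0.991, -0.0], [0.0, -0.0, -1.0]]
contact_force: [-0.4, -0.5, -3.2]
width: 0.0431
time_s: 34.38
tcp_pos: [0.564, 0.0635, 0.0188]
tool_rot: [[0.991, -0.137, 0.001], [-0.137, -0.991, 0.0], [0.001, -0.0, -1.0]]
contact_force: [-0.2, 0.6, 3.0]
width: 0.0435
time_s: 34.62
tcp_pos: [0.5641, 0.0635, 0.0188]
tool_rot: [[0.991, -0.137, 0.001], [-0.137, -0.991, 0.0], [0.001, -0.0, -1.0]]
contact_force: [-5.0, -0.7, 18.8]
width: 0.0433
```

```bash
python3 -m pendant '[{"travel":[0,0,-0.03],"roll":0},{"travel":[0,0,0],"roll":0},{"travel":[0,0,0],"roll":0},{"travel":[0,0,0],"roll":0},{"travel":[0,0,-0.4],"roll":0},{"travel":[0,0,-0.8],"roll":0},{"travel":[0,0,-1],"roll":0},{"travel":[0,0,-1],"roll":0},{"travel":[0,0,-1],"roll":0},{"travel":[0,0,-0.5],"roll":0}]' 0.5
python3 -m pendant '[{"travel":[0,-1,0],"roll":0},{"travel":[0,-1,0],"roll":0},{"travel":[0,-1,0],"roll":0},{"travel":[0,-1,0],"roll":0},{"travel":[0,-1,0],"roll":0},{"travel":[0,-1,0],"roll":0},{"travel":[0,-1,0],"roll":0},{"travel":[0,-1,0],"roll":0},{"travel":[0,-1,0],"roll":0},{"travel":[0,-1,0],"roll":0},{"travel":[-1,-0.5,0],"roll":0},{"travel":[-1,0,0],"roll":0},{"travel":[-1,0,0],"roll":0},{"travel":[0,0,0],"roll":0}]'
python3 go.py 459 378 100 -89.3
python3 - <<'E'
from h import *
C={}
for n in("top","side"):
    p,d=read_camera(n);C[n]=cloud(n,d)
    np.savez(n+"1.npz",p=p,d=d)
a=cv2.resize(np.load("side1.npz")["p"][170:310,230:400],None,fx=4,fy=4,interpolation=cv2.INTER_CUBIC);cv2.imwrite("pics/v1.png",a)
rects(C,{"wide":(.52,.585,-.053,.0,.062,.2),"gauge":(.53,.59,.003,.043,.038,.06),"nar":(.53,.6,.045,.085,.062,.1)})
E
```

```text
time_s: 35.88
tcp_pos: [0.5642, 0.0635, 0.1376]
tool_rot: [[0.991, -0.137, 0.002], [-0.137, -0.991, 0.0], [0.002, -0.0, -1.0]]
contact_force: [-0.1, 0.3, 0.1]
width: 0.0636
time_s: 37.62
tcp_pos: [0.523, 0.3344, 0.1359]
tool_rot: [[0.991, -0.136, -0.001], [-0.136, -0.991, -0.001], [-0.001, 0.001, -1.0]]
contact_force: [0.3, -0.3, 0.8]
width: 0.0639
t 37.62 p [523.  334.4 135.9] h -7.82 w 63.9 F [ 0.3 -0.3  0.8] q6 34.9 | roll 17.78 travel after roll [-1.78  2.54  1.44] world [-64.   43.6 -35.9]
wide top 275 c [551.4 -23.4] size [39.9 45.4] ang 82.5 mean [551.5 -23.5  74.2] z95 84.0
wide side 404 c [552.  -24.2] size [44.8 43.9] ang 83.3 mean [551.2 -27.6  71.2] z95 79.0
gauge top 101 c [555.6  25.8] size [20.  39.7] ang 82.0 mean [556.9  25.1  54.5] z95 59.3
gauge side 117 c [558.5  25.5] size [21.1 34.5] ang 83.4 mean [558.3  25.4  52.7] z95 54.8
nar top 146 c [564.2  64.7] size [20.5 44.8] ang 80.6 mean [564.2  64.6  74.4] z95 83.2
nar side 204 c [564.8  64.4] size [24.1 43.5] ang 81.9 mean [564.2  61.3  70.6] z95 78.4
```

View pics/v1.png

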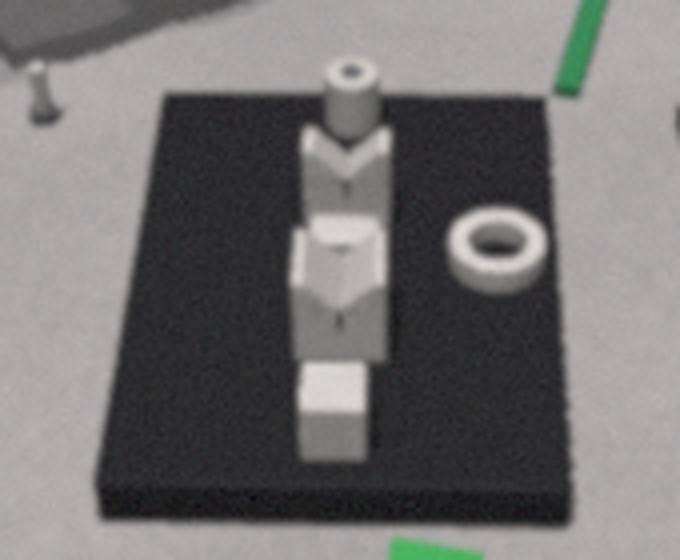

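The picture shows post, narrow block, gauge block, wide block and stop in one line (crop column about 340). The ring at (498,250) hasn't moved, and the fits agree within 1–2 mm. Next is the shaft.

```bash
python3 -m pendant '[{"travel":[0,0,0],"roll":1},{"travel":[0,0,0],"roll":1},{"travel":[0,0,0],"roll":1},{"travel":[0,0,0],"roll":1},{"travel":[0,0,0],"roll":1},{"travel":[0,0,0],"roll":1},{"travel":[0,0,0],"roll":1},{"travel":[0,0,0],"roll":1},{"travel":[0,0,0],"roll":1},{"travel":[0,0,0],"roll":1},{"travel":[0,0,0],"roll":1},{"travel":[0,0,0],"roll":1},{"travel":[0,0,0],"roll":1},{"travel":[0,0,0],"roll":1},{"travel":[0,0,0],"roll":1},{"travel":[0,0,0],"roll":1},{"travel":[0,0,0],"roll":1},{"travel":[0,0,0],"roll":0.78},{"travel":[-0.8,1,0.4],"roll":0},{"travel":[-0.7,1,0.4],"roll":0}]' 0.3
python3 -m pendant '[{"travel":[-0.28,0.54,0.4],"roll":0},{"travel":[0,0,0],"roll":0},{"travel":[0,0,0],"roll":0}]'
python3 go.py 459 378 -9 -89.3
```

```text
time_s: 40.22
tcp_pos: [0.4753, 0.3711, 0.1156]
tool_rot: [[0.009, -1.0, 0.001], [-1.0, -0.009, 0.0], [-0.0, -0.001, -1.0]]
contact_force: [0.4, 0.4, -0.5]
width: 0.0554
time_s: 40.6
tcp_pos: [0.4626, 0.3774, 0.1061]
tool_rot: [[0.01, -1.0, 0.001], [-1.0, -0.01, 0.0], [-0.0, -0.001, -1.0]]
contact_force: [1.1, 0.8, -0.2]
width: 0.0553
t 40.6 p [462.6 377.4 106.1] h -89.42 w 55.3 F [ 1.1  0.8 -0.2] q6 122.9 | roll -0.03 travel after roll [-0.03  0.15  4.6 ] world [  -3.6    0.6 -115.1]
```

```bash
python3 -m pendant '[{"travel":[0,0.15,0.8],"roll":0},{"travel":[0,0,1],"roll":0},{"travel":[0,0,1],"roll":0},{"travel":[0,0,0.8],"roll":0},{"travel":[0,0,0.6],"roll":0},{"travel":[0,0,0.3],"roll":0},{"travel":[0,0,0.1],"roll":0},{"travel":[0,0,0],"roll":0}]'
python3 -m pendant '[{"travel":[0,0,0],"roll":0},{"travel":[0,0,0],"roll":0},{"travel":[0,0,0],"roll":0},{"travel":[0,0,0],"roll":0}]' -1
python3 go.py 558 24.5 130 -7.9
```

```text
time_s: 41.6
tcp_pos: [0.458, 0.3777, -0.0088]
tool_rot: [[0.011, -1.0, 0.001], [-1.0, -0.011, 0.0], [-0.0, -0.001, -1.0]]
contact_force: [0.1, 0.2, 0.3]
width: 0.055
time_s: 42.1
tcp_pos: [0.459, 0.3816, -0.0073]
tool_rot: [[0.01, -1.0, 0.004], [-1.0, -0.01, 0.006], [-0.006, -0.004, -1.0]]
contact_force: [-8.6, 28.6, 12.0]
width: 0.0226
t 42.1 p [459.  381.6  -7.3] h -89.4 w 22.6 F [-8.6 28.6 12. ] q6 123.1 | roll -17.78 travel after roll [ 5.9  13.57 -5.57] world [  99.  -357.1  137.3]
```

```bash
python3 -m pendant '[{"travel":[-0.1,0,0],"roll":0},{"travel":[-0.06,0,0],"roll":0},{"travel":[0,0,0],"roll":0}]'
python3 - <<'E'
from h import *
p,d=read_camera("side");cv2.imwrite("pics/s1.png",cv2.resize(p[100:200,190:340],None,fx=4.5,fy=4.5,interpolation=cv2.INTER_CUBIC))
E
```

```text
time_s: 42.48
tcp_pos: [0.4589, 0.3822, -0.0078]
tool_rot: [[0.011, -1.0, 0.003], [-1.0, -0.011, 0.001], [-0.001, -0.003, -1.0]]
contact_force: [0.8, -2.5, 14.7]
width: 0.0222
```

View pics/s1.png

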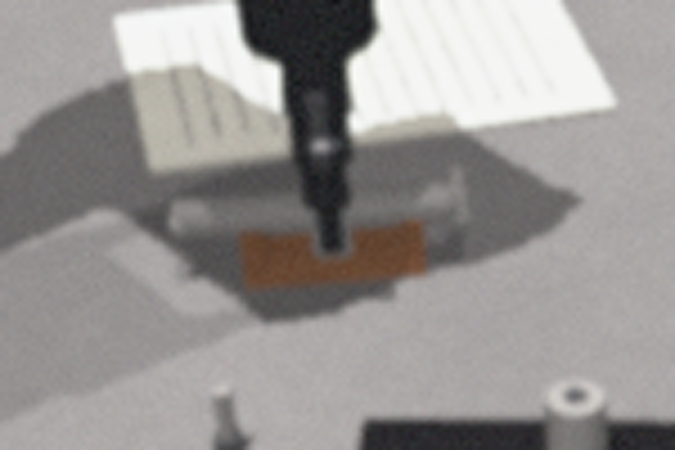

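```bash
python3 -m pendant '[{"travel":[0,0,0],"roll":0},{"travel":[0,0,0],"roll":0},{"travel":[0,0,0],"roll":0},{"travel":[0,0,0.1],"roll":0},{"travel":[0,0,0.06],"roll":0},{"travel":[0,0,0],"roll":0}]' 0
python3 -m pendant '[{"travel":[0,0,0],"roll":0},{"travel":[0,0,0],"roll":0},{"travel":[0,0,0],"roll":0},{"travel":[0,0,0],"roll":0}]' -1
```

```text
time_s: 43.28
tcp_pos: [0.4575, 0.3815, -0.0134]
tool_rot: [[0.011, -1.0, -0.0], [-1.0, -0.011, -0.0], [0.0, 0.0, -1.0]]
contact_force: [-0.7, -0.5, -0.6]
width: 0.0431
time_s: 43.78
tcp_pos: [0.4579, 0.3822, -0.013]
tool_rot: [[0.011, -1.0, 0.001], [-1.0, -0.011, 0.001], [-0.001, -0.001, -1.0]]
contact_force: [-1.1, 4.7, 1.1]
width: 0.0225
```

```bash
python3 -m pendant '[{"travel":[0,0,-0.2],"roll":0},{"travel":[0,0,-0.4],"roll":0},{"travel":[0,0,-0.6],"roll":0},{"travel":[0,0,0],"roll":0},{"travel":[0,0,0],"roll":0}]'
python3 - <<'E'
from h import *
o=observe();print((o["ft_torque"]).round(2),o["contact_force"].round(1))
p,d=read_camera("side");cv2.imwrite("pics/s2.png",cv2.resize(p[100:200,190:340],None,fx=4.5,fy=4.5,interpolation=cv2.INTER_CUBIC))
E
```

```text
time_s: 44.4
tcp_pos: [0.4577, 0.3815, 0.017]
tool_rot: [[0.011, -1.0, 0.0], [-1.0, -0.011, 0.0], [-0.0, -0.0, -1.0]]
contact_force: [0.7, -0.2, -6.2]
width: 0.0225
[-0.03  0.03  0.  ] [ 0.7 -0.2 -6.2]
```

View pics/s2.png

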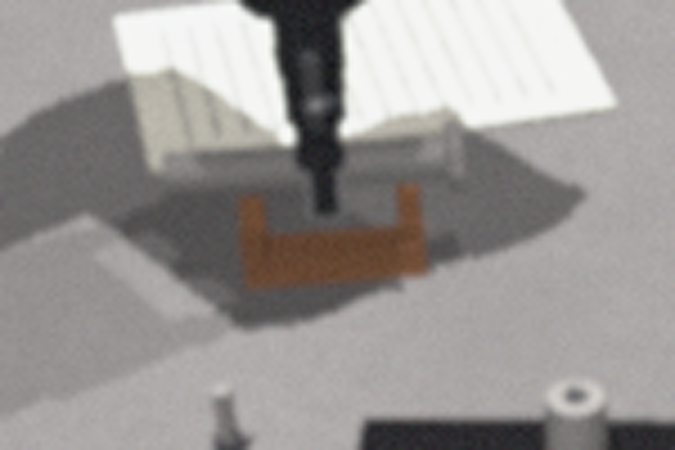

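The shaft hangs level, with its full 6 N on the wrist and almost no moment. The flange is at the right (+x) end. I'll lift, turn it towards the post and carry it over.

```bash
python3 -m pendant '[{"travel":[0,0,-0.8],"roll":0},{"travel":[0,0,-1],"roll":0},{"travel":[0,0,-1],"roll":-0.4},{"travel":[0,0,-0.8],"roll":-0.8},{"travel":[0,0,-0.4],"roll":-1},{"travel":[0,0,0],"roll":-1},{"travel":[0,0,0],"roll":-1},{"travel":[0,0,0],"roll":-1},{"travel":[0,0,0],"roll":-1},{"travel":[0,0,0],"roll":-1},{"travel":[0,0,0],"roll":-1},{"travel":[0,0,0],"roll":-1},{"travel":[0,0,0],"roll":-1},{"travel":[0,0,0],"roll":-1},{"travel":[0,0,0],"roll":-1},{"travel":[0,0,0],"roll":-1},{"travel":[0,0,0],"roll":-1},{"travel":[0,0,0],"roll":-1},{"travel":[0,0,0],"roll":-1},{"travel":[0,0,0],"roll":-1}]'
python3 -m pendant '[{"travel":[0,0,0],"roll":-0.6},{"travel":[0,0,0],"roll":0},{"travel":[0,0,0],"roll":0}]'
python3 go.py 558.3 24 117 -7.9
```

```text
time_s: 46.95
tcp_pos: [0.4573, 0.3813, 0.1162]
tool_rot: [[0.984, -0.181, -0.001], [-0.181, -0.984, -0.001], [-0.001, 0.001, -1.0]]
contact_force: [0.0, -1.1, -6.4]
width: 0.0224
time_s: 47.32
tcp_pos: [0.4575, 0.3814, 0.1165]
tool_rot: [[0.991, -0.137, -0.0], [-0.137, -0.991, -0.0], [-0.0, 0.0, -1.0]]
contact_force: [0.9, -0.1, -5.6]
width: 0.0224
t 47.33 p [457.5 381.4 116.5] h -7.87 w 22.4 F [ 0.9 -0.1 -5.6] q6 41.9 | roll 0.01 travel after roll [ 5.96 13.61 -0.02] world [ 100.8 -357.4    0.5]
```

```bash
python3 -m pendant '[{"travel":[0.2,0.5,0],"roll":0},{"travel":[0.45,1,0],"roll":0},{"travel":[0.45,1,0],"roll":0},{"travel":[0.45,1,0],"roll":0},{"travel":[0.45,1,0],"roll":0},{"travel":[0.45,1,0],"roll":0},{"travel":[0.45,1,0],"roll":0},{"travel":[0.45,1,0],"roll":0},{"travel":[0.45,1,0],"roll":0},{"travel":[0.45,1,0],"roll":0},{"travel":[0.45,1,0],"roll":0},{"travel":[0.45,1,0],"roll":0},{"travel":[0.45,1,0],"roll":0},{"travel":[0.3,0.7,0],"roll":0},{"travel":[0.2,0.4,0],"roll":0},{"travel":[0,0,0],"roll":0},{"travel":[0,0,0],"roll":0},{"travel":[0,0,0],"roll":0}]'
python3 go.py 558.3 24 38 -7.9
python3 - <<'E'
from h import *
p,d=read_camera("side");cv2.imwrite("pics/s3.png",cv2.resize(p[150:310,230:400],None,fx=3.5,fy=3.5,interpolation=cv2.INTER_CUBIC))
P=cloud("side",d);q=P.reshape(-1,3);q=q[(q[:,2]>.12)&(q[:,2]<.2)&(q[:,0]>.52)&(q[:,0]<.6)]
for y in np.arange(-.08,.12,.015):
    s=q[abs(q[:,1]-y)<.006]
    if len(s)>4: print(round(y,3),len(s),(s[:,[0,2]].min(0)*1e3).round(),(s[:,[0,2]].max(0)*1e3).round())
E
```

```text
time_s: 49.58
tcp_pos: [0.5624, 0.0247, 0.1168]
tool_rot: [[0.991, -0.135, -0.0], [-0.135, -0.991, 0.0], [-0.0, -0.0, -1.0]]
contact_force: [-0.6, -0.0, -6.6]
width: 0.0225
t 49.58 p [562.4  24.7 116.8] h -7.76 w 22.5 F [-0.6 -0.  -6.6] q6 4.2 | roll 0.03 travel after roll [-0.16  0.05  3.15] world [ -4.1  -0.7 -78.8]
-0.065 127 [540. 153.] [561. 176.]
-0.05 62 [541. 162.] [565. 176.]
-0.035 57 [542. 164.] [566. 176.]
-0.02 55 [544. 164.] [568. 176.]
-0.005 54 [547. 166.] [570. 176.]
0.01 401 [521. 140.] [600. 200.]
0.025 149 [523. 143.] [599. 200.]
0.04 68 [523. 166.] [575. 200.]
0.055 40 [555. 163.] [576. 176.]
0.07 20 [556. 162.] [576. 175.]
```

View pics/s3.png

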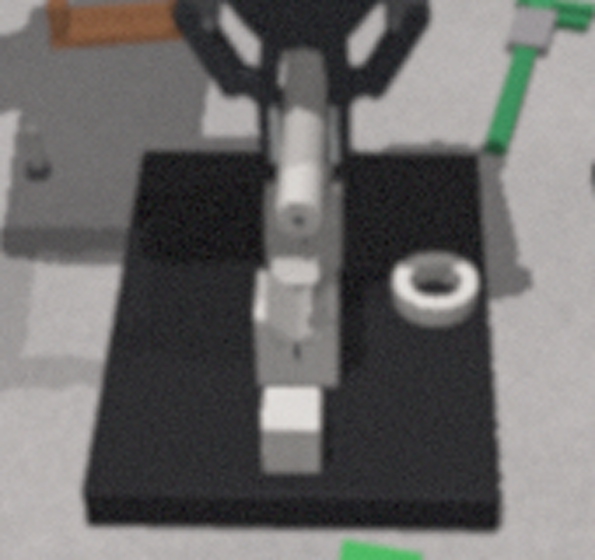

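```bash
python3 -m pendant '[{"travel":[-0.16,0.05,0],"roll":0.03},{"travel":[0,0,0],"roll":0},{"travel":[0,0,0],"roll":0}]'
python3 - <<'E'
from h import *
o=observe();print((o["tcp_pos"]*1e3).round(1))
for k in range(2):
  P=cloud("side",read_camera("side")[1]);q=P.reshape(-1,3);q=q[(q[:,2]>.1)&(q[:,2]<.2)&(q[:,0]>.5)&(q[:,0]<.62)&(q[:,1]>0.005)&(q[:,1]<.04)]
  for a,b in((535,546),(570,581)):
    s=q[(q[:,0]*1e3>a)&(q[:,0]*1e3<b)]
    print(a,len(s),(np.sort(s[:,2])[:14]*1e3).round(1))
  s=q[q[:,2]<.172]; print("x range of fingers",np.percentile(s[:,0],[2,98]).round(4), "y",np.percentile(s[:,1],[2,98]).round(4))
E
```

```text
time_s: 50.0
tcp_pos: [0.5584, 0.0233, 0.1169]
tool_rot: [[0.99, -0.138, 0.0], [-0.138, -0.99, -0.0], [0.0, 0.0, -1.0]]
contact_force: [0.4, -0.8, -5.0]
width: 0.0225
[558.4  23.3 116.9]
535 140 [140.3 141.7 141.8 141.8 143.4 144.4 144.8 144.9 145.3 145.5 145.6 146.2
 147.1 148.3]
570 153 [139.2 139.8 139.8 141.4 142.  142.2 142.3 143.8 144.8 145.4 145.4 145.4
 145.4 145.8]
x range of fingers [0.5342 0.5806] y [0.0073 0.0362]
535 136 [137.8 137.9 140.4 142.9 143.1 143.7 144.  144.1 144.3 144.6 144.7 145.3
 145.7 147.8]
570 151 [138.3 138.8 139.9 140.4 141.4 141.7 142.9 142.9 143.3 144.1 144.9 145.1
 145.6 146.2]
x range of fingers [0.5343 0.5837] y [0.0073 0.0365]
```

```bash
python3 -m pendant '[{"travel":[0,0,0.4],"roll":0},{"travel":[0,0,0.8],"roll":0},{"travel":[0,0,0.8],"roll":0},{"travel":[0,0,0.6],"roll":0},{"travel":[0,0,0.3],"roll":0},{"travel":[0,0,0.2],"roll":0},{"travel":[0,0,0.1],"roll":0},{"travel":[0,0,0],"roll":0},{"travel":[0,0,0],"roll":0}]'
python3 go.py 558 24 32 -7.9
python3 -m pendant '[{"travel":[0,0,0.06],"roll":0},{"travel":[0,0,0.04],"roll":0},{"travel":[0,0,0],"roll":0}]'
python3 -m pendant '[{"travel":[0,0,0.04],"roll":0},{"travel":[0,0,0],"roll":0}]'
```

```text
time_s: 51.22
tcp_pos: [0.5587, 0.0233, 0.0372]
tool_rot: [[0.99, -0.138, 0.001], [-0.138, -0.99, -0.0], [0.001, -0.0, -1.0]]
contact_force: [0.7, 0.2, -5.7]
width: 0.0226
t 51.23 p [558.7  23.3  37.2] h -7.94 w 22.6 F [ 0.7  0.2 -5.7] q6 4.2 | roll -0.01 travel after roll [-0.03 -0.02  0.21] world [-0.7  0.7 -5.2]
time_s: 51.6
tcp_pos: [0.5584, 0.0233, 0.0343]
tool_rot: [[0.99, -0.138, -0.0], [-0.138, -0.99, -0.0], [-0.0, 0.0, -1.0]]
contact_force: [-0.1, 0.9, -6.9]
width: 0.022
time_s: 51.85
tcp_pos: [0.5585, 0.0233, 0.0335]
tool_rot: [[0.99, -0.138, 0.0], [-0.138, -0.99, -0.0], [0.0, 0.0, -1.0]]
contact_force: [0.1, -0.8, -1.8]
width: 0.0225
```

```bash
python3 -m pendant '[{"travel":[0,0,0.03],"roll":0},{"travel":[0,0,0],"roll":0},{"travel":[0,0,0],"roll":0}]'
python3 - <<'E'
from h import *
P=cloud("side",read_camera("side")[1]);q=P.reshape(-1,3);q=q[(q[:,2]>.075)&(q[:,2]<.11)&(q[:,0]>.52)&(q[:,0]<.6)]
for y in (-.06,-.05,-.04,-.03,-.02,-.01,.06,.08):
    s=q[abs(q[:,1]-y)<.006]
    if len(s)>4: print(y,len(s),(np.percentile(s[:,2],[90,97])*1e3).round(1))
E
```

```text
time_s: 52.22
tcp_pos: [0.5586, 0.0233, 0.0334]
tool_rot: [[0.99, -0.138, 0.001], [-0.138, -0.99, -0.0], [0.001, 0.0, -1.0]]
contact_force: [-4.4, 0.3, 12.8]
width: 0.0229
-0.06 103 [90.8 92.1]
-0.05 66 [91.7 92.1]
-0.04 90 [91.5 92.3]
-0.03 84 [91.2 91.9]
-0.02 96 [90.8 92.1]
-0.01 83 [90.8 92.5]
0.06 18 [90.8 90.9]
```

The shaft's top is at 92 mm, so its axis is at 80 mm: it is seated. Releasing.

```bash
python3 -m pendant '[{"travel":[0,0,0],"roll":0},{"travel":[0,0,0],"roll":0},{"travel":[0,0,0],"roll":0},{"travel":[0,0,-0.2],"roll":0},{"travel":[0,0,-0.5],"roll":0},{"travel":[0,0,-1],"roll":0},{"travel":[0,0,-1],"roll":0},{"travel":[0,0,-1],"roll":0},{"travel":[0,0,-1],"roll":0},{"travel":[0,0,-1],"roll":0}]' 0.04
python3 -m pendant '[{"travel":[0,-1,-0.5],"roll":0},{"travel":[0,-1,0],"roll":0},{"travel":[0,-1,0],"roll":0},{"travel":[0,-1,0],"roll":0},{"travel":[-1,-1,0],"roll":0},{"travel":[-1,-1,0],"roll":0},{"travel":[-1,-1,0],"roll":0},{"travel":[0,-1,0],"roll":0},{"travel":[0,-1,0],"roll":0},{"travel":[0,-1,0],"roll":0},{"travel":[0,-1,0],"roll":0},{"travel":[0,0,0],"roll":0}]'
python3 - <<'E'
from h import *
C={}
for n in("top","side"):
    p,d=read_camera(n);C[n]=cloud(n,d)
    if n=="side":cv2.imwrite("pics/f.png",cv2.resize(p[150:310,230:400],None,fx=3.5,fy=3.5,interpolation=cv2.INTER_CUBIC))
rects(C,{"shaft":(.5,.62,-.12,.13,.084,.12),"ring":(.59,.68,-.03,.07,.036,.06),"nar":(.53,.6,.045,.085,.062,.08),"wide":(.52,.585,-.053,.0,.062,.08)})
E
```

```text
time_s: 53.52
tcp_pos: [0.5584, 0.0233, 0.1769]
tool_rot: [[0.99, -0.138, 0.001], [-0.138, -0.99, -0.0], [0.001, -0.0, -1.0]]
contact_force: [0.4, -0.5, -0.7]
width: 0.0442
time_s: 55.02
tcp_pos: [0.5222, 0.3074, 0.1883]
tool_rot: [[0.991, -0.137, 0.001], [-0.137, -0.991, 0.001], [0.001, -0.001, -1.0]]
contact_force: [0.4, 0.5, 0.5]
width: 0.0441
shaft top 591 c [557.9  17.6] size [165.6  40.6] ang 83.0 mean [557.3  20.7  90.9] z95 98.2
shaft side 644 c [559.3  17. ] size [167.3  35.5] ang 83.3 mean [558.1  17.9  88.7] z95 94.0
ring top 233 c [630.2  19.9] size [78.6 96.2] ang 1.5 mean [634.3  19.6  43.8] z95 50.3
ring side 284 c [636.7  17.5] size [49.2 49.7] ang 3.9 mean [635.9  15.8  41.7] z95 44.7
nar top 47 c [563.5  63.8] size [35.9 43.7] ang 82.4 mean [557.7  65.5  75.3] z95 79.5
nar side 125 c [564.7  60.4] size [31.  43.9] ang 85.4 mean [565.6  61.1  73.4] z95 78.8
wide top 78 c [550.9 -27.3] size [45.8 44.8] ang 84.6 mean [547.6 -24.2  76.5] z95 79.6
wide side 215 c [551.8 -24.7] size [52.1 44.1] ang 83.2 mean [552.2 -28.6  74.8] z95 79.4
```

View pics/f.png

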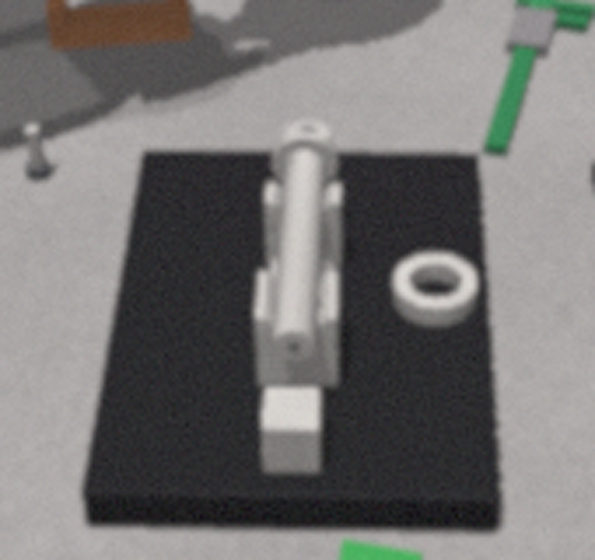

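The shaft lies in both grooves, flange at the post (crop 305,150), with its centre of mass at about (559,24). The ring is still in place at (435,288). Handing in.

Run:
```python
from h import *
C={"top":cloud("top",read_camera("top")[1])};C["side"]=cloud("side",read_camera("side")[1])
rects(C,{"gauge":(.53,.59,.003,.043,.042,.064)})
print(hand_in())
```

```text
gauge top 35 c [557.8  25.1] size [18.3 35.1] ang 84.1 mean [546.5  26.9  55.8] z95 63.2
gauge side 21 c [558.7  27.6] size [13.  34.5] ang 83.3 mean [563.4  28.3  52.8] z95 54.5
the job is handed in; nothing more can be done
None
```

The inspection set-up is done and handed in. The gauge block, the wide V-block (stop side) and the narrow V-block (post side) stand on the plate. The shaft lies in both grooves with its flange towards the post. The hand-in gave no verdict; the robot clock read about 55 s of the 99 s allowed.

**Last checks:**
- **V-blocks:** before the shaft went in, both measured within about 2 mm of their places and 2° of the line. The last picture shows them still standing in line.
- **Gauge block:** it measured within about 2 mm of the middle before the shaft went in. The last check, with the shaft largely hiding it, gave 1 mm (top camera) and 3 mm (side camera).
- **Shaft:** its top was at 92 mm when set down, so its axis is at 80 mm. Its centre of mass is within about 2 mm of centre and it lies within about 1.5° of the line.
- **Ring gauge:** it reads within about 1 mm of its starting position.

**What disagreed or went wrong:**
- **Fingertip height:** the fingertips sit about 23 mm higher than the reported TCP position. The first grasp closed on air above the gauge block. I measured the offset with the side camera and corrected for it from then on.
- **Shaft grip:** the first grip on the shaft pulled the arm 4 mm sideways with about 29 N, so I released it and gripped again. The fingers read 22.5 mm on the 24 mm shaft, but it was carried level and did not slip.
- **Camera heights:** the top camera reads heights noisier and a few millimetres higher than the side camera, so I used the side camera for heights.

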